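Clip the inspection lamp and hold the sprung laser-enclosure lid at its inspection mark

ROBOT

A 6-joint arm with a two-finger parallel gripper is mounted at the origin on the work surface. World frame = base frame: x ahead of the robot, y to its left, z up, the work surface at z = 0. Lengths are in mm, angles in rad, forces in N, time in s.
With the tool pointing down it reaches from about 300 to 775 mm from the base axis. Payload 14.6 kg.
Tool frame: the origin (TCP) lies between the finger pads; the fingertips stand 8 mm ahead of it and the grasp point (between the pads) lies 11 mm behind it; y points along the fingers, x is the direction in which the jaws open and shut, and the axes are right-handed (so a half turn about y gives the same grasp; the last joint's range is limited). The gripper opens to 94 mm and grips with 3 to 60 N. Pads are 16 mm wide; open, the fingers measure 119 mm over their backs; the gripper's body (75 mm by 177 mm) begins 78 mm behind the grasp point.
Start: joints at [-0.067, 0.3, 1.521, -0, 1.321, -0.067], TCP at [549.99, -0.002, 213.446] pointing down, gripper open.
Joint ranges: [-3.03, 3.03], [-0.79, 2.21], [0.23, 2.52], [-1.04, 4.18], [0, 3.07], [-2.55, 2.55]. Speed limits (rad/s): [2.22, 2.22, 2.57, 3.14, 3.14, 3.14].

INTERFACE

Orientations are given as [roll, pitch, yaw] about the fixed x, y, z axes, in that order (R = Rz(yaw) Ry(pitch) Rx(roll)).
In Python, from cell import read_state, imaging, order gives the robot as it stands. The module is installed in compiled form; this text tells all that it offers.
- The arm moves only by the shell command python3 -m handwheel 'ROWS' [FORCE]. ROWS is JSON, a list that holds one entry, the list of rows, each a list of 7 numbers: the shift along the tool's x, y, z in mm, then the turn, a rotation vector about the tool's x, y, z in degrees, then the opening, from -1 (shut) to 1 (fully open), so that 0 is half open. A call has 1 to 5 rows; each row is the pose to reach, as a shift and turn from the pose measured when the call began, along the tool's axes at that moment; what a row does not reach only later rows make up. A row lasts 1/12 s, in which the tool goes at most 41.7 mm and 7.16 degrees, less where a joint would pass 70% of its speed; a pose out of reach is approached as far as the arm can. A call with a gripper value outside its range is refused whole. The fingers move at their own pace and stop on an object; FORCE is the grip in N (left out, the last holds). Time passes only in rows, so rows that repeat a pose let the fingers close. It gives the time, the measured TCP pose, the force and the opening at its end, in the units of the state.
- read_state(): the state, without advancing time (a new reading comes with each control period).
- imaging.camera(name): name is "scene" or "side" or "wrist"; returns (picture, depth): 480x640x3 uint8, red, green, blue; 480x640 float32, mm along the optical axis (not along the pixel's ray), 0 where there is no reading.
- imaging.get_calibration(name): a dict with "mtx" (3x3 intrinsics, pixels), "dist" ([k1, k2, p1, p2, k3] as OpenCV has them; the pictures are not rectified), "world_from_camera" (4x4, takes a point from camera to world coordinates); the wrist camera has in their place "hand_eye" (4x4, takes a point from camera to tool coordinates, whose origin is the TCP and whose axes are the tool frame's). Camera axes: x right, y down, z forward; pixel columns grow to the right and rows downward; lengths in mm; the calibration is good to about 2 mm. A picture is of the moment at which its call begins: read the wrist's pose just before it. get_calibration takes no time and is no camera call.
- order.sign_off(): hands the job in, once; it reports no verdict.
The state is a dict: "clock": time; "joints": joint angles; "qd": joint speeds; "effort": joint torques, N m; "eef_pos": TCP position; "eef_rot": TCP orientation; "wrist_force": force on the tool from outside, world axes, zero at the start; "moment": the same for the moment, N m; "finger_gap": finger opening in mm.
Only numpy, scipy, OpenCV 4.12 (cv2) and the standard library are available. Lean on these libraries where they do the work, as an engineer would, in place of code of your own. Each camera call takes 0.05 s, during which the arm holds its last target.

TASK

I want to look at the mirrors inside the black laser enclosure: take the red pen lamp from the table and push it down past the sprung jaw of the post-mounted fork clip until it sits fully home in the fork with its lens end towards the enclosure and the jaw has closed over it, and let go of it. Then lift the enclosure's spring-hinged lid, which has a bar handle, to the yellow band of its angle scale (30 to 40 degrees open, aim for 35) and finish while holding it still there, without letting go; never let it reach the red mark at 50 degrees, where the laser interlock trips. Leave the other things on the table where they are.

Things in the scene. Friction and masses are not known exactly. Their poses are not given: they have to be found in the camera images.
- lamp_mid (a point): red pen lamp, loose, about 70 g, 138 mm long: middle of its round red body, on its axis. Own x runs along the lamp to the lens end. Red body, where it is gripped: 16 mm diameter, 48 mm either side of this point; black hexagonal anti-roll ends 22 mm across flats, 24 mm long at the lens, 18 mm at the tail. It lies on the hexagon flats, its axis 11 mm above the table
- lamp_lens (a point): centre of the pen lamp's lens, the pale yellow disc at the end of the black hexagonal head, 72 mm along own x from lamp_mid
- lamp: the pen lamp as a body, origin on the table under lamp_mid, same axes
- clip_seat (a point): lamp clip, fixed, on a post at the left (+y) of the enclosure: where lamp_mid lies when the lamp is home, 135 mm above the table. Own x is the axis of the seated lamp and points to the enclosure, where the lens must go; own z up. The lamp may lie up to 10 mm off along x
- clip: the same clip, origin on the table under clip_seat, same axes. Two aluminium fork plates 8 mm thick at x = -30 and +30 mm, 52 mm free between them for the fingers down to the base bar 43 mm below the seat. Each has an upward-open slot 18 mm wide, its floor 8 mm below the seat. On the -y side the fork arms reach 26 mm above the seat, flared outwards at the top; the jaw is on the +y side
- jaw (a joint): orange sprung jaw of the clip, rad: 0 closed (also with the lamp home), grows to about 0.07 as the lamp passes. Its two white rollers, 7 mm diameter, hang over the slots 8 mm to +y and 9 mm above the seat; the level lamp meets them 17 mm above home and needs 6 to 12 N down, then they snap back over it. Its 6 mm axle lies 14 mm to +y, 38 mm below the seat
- lid (a joint): opening of the enclosure's lid, rad: 0 shut, 0.61 = 35 degrees, middle of the yellow band (0.524 to 0.698); the red mark begins at 0.873. Spring and weight pull it shut with about 1 N m near 0 and 1.3 N m at 35 degrees: at the handle 5 to 8 N along its arc; it falls shut when let go
- lid_handle (a point): middle of the lid's bar handle: round aluminium bar, 12 mm diameter, along own y, 98 mm free between its posts, its centre line 41 mm above the lid's top face (146 mm above the table when shut). The bar may turn between the fingers as the lid swings
- hinge (a point): middle of the lid's hinge axis on the far upper edge of the enclosure, 103.5 mm above the table; the axis runs along own y. Shut, the handle lies at own x = -182 mm, z = +42.5 mm from here; opening lifts it and swings it towards own +x
- enclosure: black aluminium beam enclosure, fixed, 200 x 220 mm, 100 mm high, lid on top; origin on the table under its centre, own x from its handle side to its hinge side. White angle quadrants with yellow band and red mark stand at both sides of the lid near the hinge, up to 80 mm above it; red pointers on the lid's edges run along them
- oil: small amber bottle with black cap, 30 mm diameter, 62 mm tall, loose, to be left alone; origin under its base
- canister: upright clear canister with black foot holding an objective, 40 mm diameter, 62 mm tall, loose, to be left alone; origin under its base
- slides: blue slide box with pale lid, 87 x 36 x 34 mm, loose, to be left alone; origin under its base
- dish: closed flat clear dish, 90 mm diameter, 16 mm tall, loose, to be left alone; origin under its base
- driver: hex driver with teal 100 mm handle and 90 mm blade along own x, loose, lying on the table, to be left alone; origin under the handle's middle
- tissues: pale box of lens tissues, 75 x 115 x 35 mm, loose, to be left alone; origin under its base
Things that resemble listed ones, but are neither listed nor needed, are in the scene too. Several things look just like the clip: the one meant starts nearest to the robot's base.

How it is judged (in metres and radians):
On the way, in this order (a step that is already met when the one before it is completed fails the run):
1. the lamp is home in the fork clip, lens towards the enclosure, the jaw closed over it, and let go (z of lamp_mid in the frame of clip_seat between -0.003 and 0.003 m and y of lamp_mid in the frame of clip_seat between -0.004 and 0.004 m and x of lamp_mid in the frame of clip_seat between -0.015 and 0.015 m and x of lamp_lens in the frame of clip_seat above 0.04 m and angle between the x axis of lamp_mid and the x axis of clip_seat, either way round below 0.105 rad and value of joint jaw below 0.035 rad and contact force between each of the arm, the fingers and lamp below 0.1 N), for 0.2 s.
2. with the lamp home, the lid is lifted into the yellow band (z of lamp_mid in the frame of clip_seat between -0.003 and 0.003 m and y of lamp_mid in the frame of clip_seat between -0.004 and 0.004 m and x of lamp_mid in the frame of clip_seat between -0.015 and 0.015 m and x of lamp_lens in the frame of clip_seat above 0.04 m and angle between the x axis of lamp_mid and the x axis of clip_seat, either way round below 0.105 rad and value of joint jaw below 0.035 rad and value of joint lid between 0.5236 and 0.6981 rad), for 0.2 s.
At the end, for the whole second after the job is handed in: the lamp lies home in the fork (within 3 mm of the seat's height, 4 mm sideways, 15 mm along, 6 degrees), lens end towards the enclosure, jaw closed over it; the lid is held still by the robot between 30 and 40 degrees open; other loose things within 30 mm of where they were and not tipped over (all of step 2 and velocity of joint lid between -0.1 and 0.1 rad/s and linear speed of lamp below 0.03 m/s and contact force between any of the fingers, the arm and enclosure above 1.5 N); the arm keeps its last pose, push and grip.
It fails at once if the lid reaches the red interlock mark at 50 degrees (value of joint lid above 0.8727 rad).
It fails at once if another loose thing is shifted by more than 30 mm (distance of any of oil, canister, slides, dish, driver, tissues from where it was at the start of the episode above 0.03 m).
It fails at once if another loose thing is tipped over (angle between any of oil, canister, slides, dish, driver, tissues's own z axis and vertical above 0.6 rad).
It also fails if it takes over 51 s, if anything falls off the work surface, if the arm or the gripper's body presses on something with over 40 N, if the wrist force passes 120 N, or if a joint passes its speed limit or range.

## Working session

There is one attempt and no reset: what is moved stays moved. The work goes in short steps, Python scripts to look and compute and a shell command to move; the robot and the scene stay as the last step left them, time stands still between calls to the robot, and variables do not carry over. Pictures are saved under pics/ and viewed, and the job is handed in when it is done.

```bash
mkdir -p pics; cat > h.py <<'E'
import numpy as np, cv2
from cell import read_state, imaging, order
from scipy.spatial.transform import Rotation as Ro
def st():
    s=read_state(); return s
def T():
    s=read_state(); M=np.eye(4); M[:3,:3]=Ro.from_euler('xyz',s['eef_rot']).as_matrix(); M[:3,3]=s['eef_pos']; return M
def wfc(name):
    c=imaging.get_calibration(name)
    if name=='wrist': return T()@np.array(c['hand_eye'])
    return np.array(c['world_from_camera'])
def grab(name,tag):
    W=wfc(name); p,d=imaging.camera(name)
    cv2.imwrite(f'pics/{tag}.png',p[:,:,::-1]); np.savez(f'pics/{tag}.npz',p=p,d=d,W=W); return p,d,W
def ray(name,W,uv):
    c=imaging.get_calibration(name); uv=np.array(uv,float).reshape(-1,1,2)
    n=cv2.undistortPoints(uv,np.array(c['mtx'],float),np.array(c['dist'],float)).reshape(-1,2)
    r=np.c_[n,np.ones(len(n))]@W[:3,:3].T
    return W[:3,3],r   # r scaled by depth
def onplane(name,W,uv,z):
    o,r=ray(name,W,uv); return o+r*((z-o[2])/r[:,2:3])
def withdepth(name,W,uv,d):
    o,r=ray(name,W,uv); uv=np.array(uv).reshape(-1,2).astype(int)
    return o+r*d[uv[:,1],uv[:,0]][:,None]
E
python3 - <<'E'
from h import *
print(st())
for n in ('scene','side','wrist'):
    p,d,W=grab(n,n+'0'); print(n,W.round(3).tolist(), np.array(imaging.get_calibration(n)['mtx']).round(1).tolist())
E
```

```text
{'clock': 0.0, 'joints': array([-6.65608677e-02,  3.00457424e-01,  1.52159753e+00, -1.10763320e-05,
        1.32070375e+00, -6.66223901e-02]), 'qd': array([-1.41456479e-03, -4.21332387e-04, -8.38257448e-04,  7.92021964e-04,
        1.94556191e-05,  3.74028562e-04]), 'effort': array([-1.53750298e-03, -5.31805658e+01, -3.52735734e+01,  7.07558286e-02,
        2.43994006e-02, -4.79655944e-05]), 'eef_pos': array([5.49738238e+02, 3.32134233e-02, 2.12886871e+02]), 'eef_rot': array([-1.57072940e+00,  1.16417950e-03,  6.43089579e-05]), 'wrist_force': array([-0.39698803,  0.12185727, -0.65683531]), 'moment': array([-0.05012411, -0.02624479, -0.00106503]), 'finger_gap': 93.69781657119131}
scene [[-0.713, 0.54, -0.448, 1243.646], [0.701, 0.561, -0.44, 588.944], [0.013, -0.628, -0.778, 1270.757], [0.0, 0.0, 0.0, 1.0]] [[603.8, 0.0, 319.9], [0.0, 603.8, 238.0], [0.0, 0.0, 1.0]]
side [[0.997, -0.065, 0.043, 498.925], [-0.078, -0.773, 0.629, -804.938], [-0.008, -0.631, -0.776, 995.478], [0.0, 0.0, 0.0, 1.0]] [[508.6, 0.0, 316.3], [0.0, 508.6, 232.8], [0.0, 0.0, 1.0]]
wrist [[1.0, -0.001, -0.002, 549.518], [-0.001, -0.972, -0.233, 66.547], [-0.002, 0.233, -0.972, 383.193], [0.0, 0.0, 0.0, 1.0]] [[379.5, 0.0, 317.3], [0.0, 379.5, 234.3], [0.0, 0.0, 1.0]]
```

View pics/scene0.png

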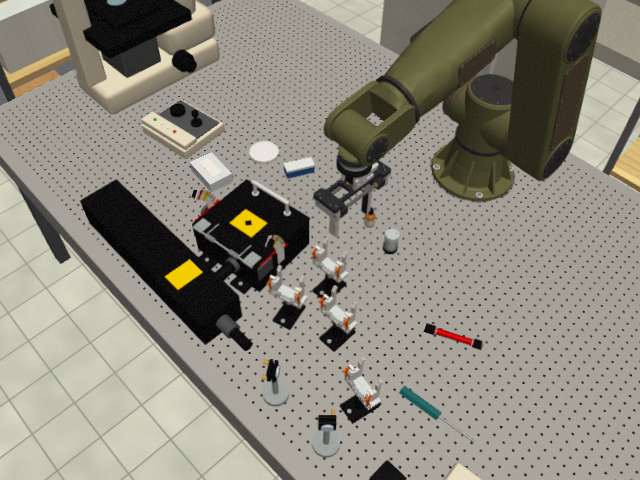

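View pics/side0.png

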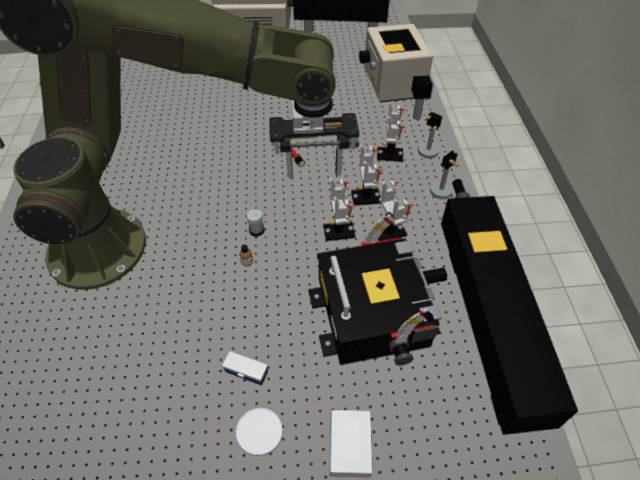

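View pics/wrist0.png

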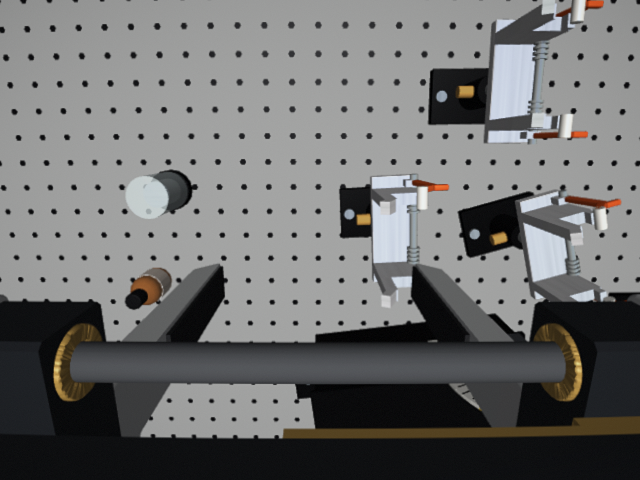

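```bash
python3 - <<'E'
from h import *
z=np.load('pics/scene0.npz'); p,d,W=z['p'],z['d'],z['W']
px={'clipA':(328,265),'clipB':(288,293),'clipC':(338,313),'clipD':(362,387)}
for k,v in px.items(): print(k,onplane('scene',W,[v],130).round(0), withdepth('scene',W,[v],d).round(0))
for k,v in {'lampL':(430,329),'lampR':(482,344),'mid':(455,336)}.items(): print(k,onplane('scene',W,[v],11).round(1))
hsv=cv2.cvtColor(p,cv2.COLOR_RGB2HSV)
m=((hsv[...,0]<6)|(hsv[...,0]>174))&(hsv[...,1]>180)&(hsv[...,2]>100)
n,l,s,c=cv2.connectedComponentsWithStats(m.astype(np.uint8))
for i in range(1,n):
    if s[i,4]>15: print(s[i],c[i])
a=cv2.resize(p[300:370,400:510],None,fx=5,fy=5,interpolation=cv2.INTER_CUBIC)
cv2.imwrite('pics/lampcrop.png',a[:,:,::-1])
a=cv2.resize(p[170:360,180:380],None,fx=4,fy=4,interpolation=cv2.INTER_CUBIC)[:600]
cv2.imwrite('pics/enccrop.png',a[:,:,::-1])
E
```

```text
clipA [[630.  15. 130.]] [[609.  -6.  89.]]
clipB [[751.   8. 130.]] [[733. -14.  88.]]
clipC [[708. 123. 130.]] [[691. 109.  94.]]
clipD [[799. 281. 130.]] [[783. 270.  88.]]
lampL [[525.2 261.1  11. ]]
lampR [[468.2 374.9  11. ]]
mid [[497.1 315.7  11. ]]
[198 206  15  13  23] [205.04347826 211.52173913]
[260 251  16  15  35] [267.28571429 258.11428571]
[436 329  36  16 210] [453.68571429 336.1047619 ]
```

View pics/lampcrop.png

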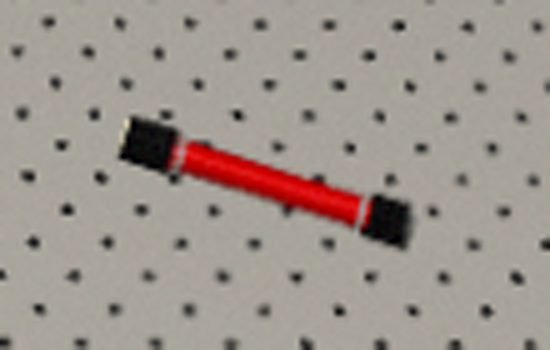

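View pics/enccrop.png

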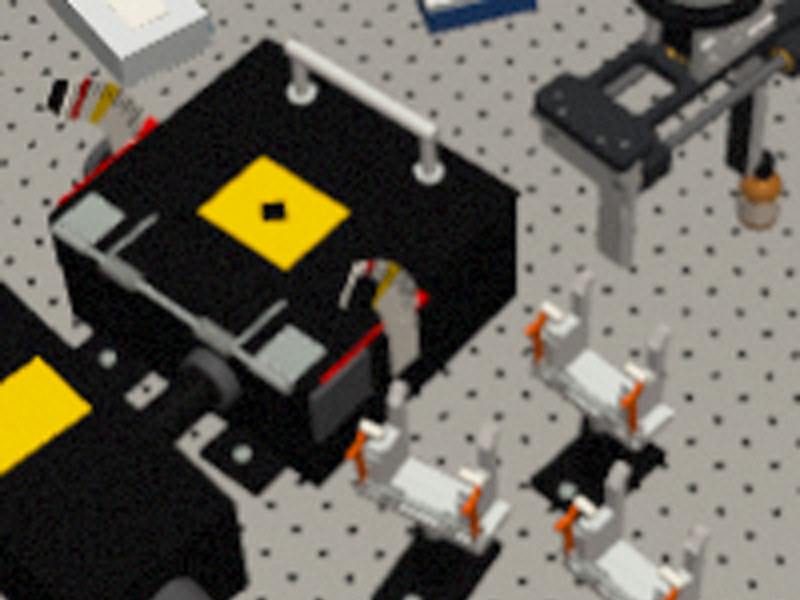

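```bash
python3 - <<'E'
from h import *
z=np.load('pics/wrist0.npz'); p=z['p']
a=cv2.resize(p[160:320,330:490],None,fx=3.75,fy=3.75,interpolation=cv2.INTER_CUBIC)
cv2.imwrite('pics/clipw.png',a[:,:,::-1])
z=np.load('pics/scene0.npz'); p=z['p']
a=cv2.resize(p[235:305,290:370],None,fx=8,fy=8,interpolation=cv2.INTER_CUBIC)
cv2.imwrite('pics/clips.png',a[:,:,::-1])
E
```

```text
(no output)
```

View pics/clipw.png

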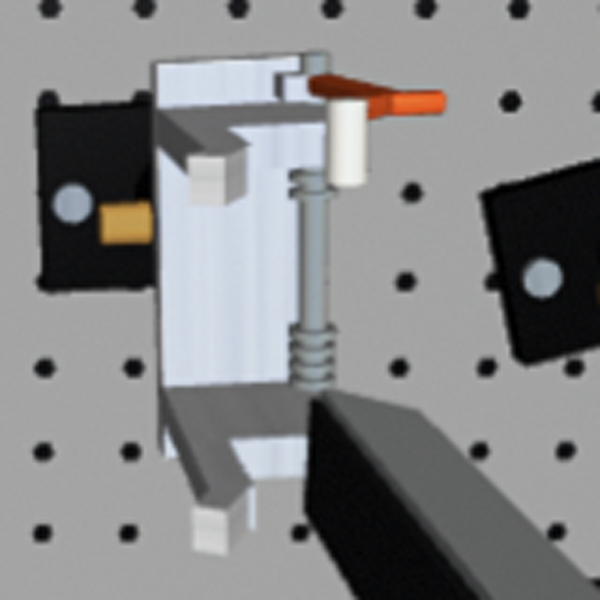

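View pics/clips.png

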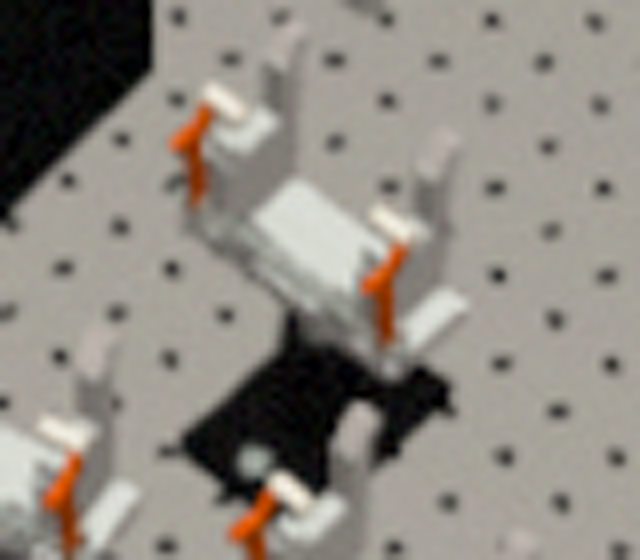

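```bash
python3 -m handwheel '[[[-2,0,40,0,-5,0,1],[-5,0,81,0,-11,0,1],[-8,0,122,0,-16,0,1],[-10,0,162,0,-21,0,1],[-11,0,203,0,-26,0,1]]]'
```

```text
clock: 0.57
eef_pos: [538.2, 204.8, 213.0]
eef_rot: [-1.57, 0.001, 0.458]
wrist_force: [1.8, -0.5, 1.1]
finger_gap: 94.3
```

```bash
python3 - <<'E'
from h import *
z=np.load('pics/wrist0.npz'); W=z['W']
a=onplane('wrist',W,[(385.7,207.5),(386.3,301.3)],161); print('arms',a.round(1),np.linalg.norm(a[0]-a[1]))
print('roller',onplane('wrist',W,[(422.8,197.9)],147).round(1))
z=np.load('pics/scene0.npz'); W=z['W']
a=onplane('scene',W,[(290+438/8,235+145/8),(290+287/8,235+38/8)],161); print('arms',a.round(1),np.linalg.norm(a[0]-a[1]))
a=onplane('scene',W,[(290+398/8,235+225/8),(290+228/8,235+105/8)],147); print('rollers',a.round(1),np.linalg.norm(a[0]-a[1]))
p,d,W=grab('wrist','w1')
hsv=cv2.cvtColor(p,cv2.COLOR_RGB2HSV)
m=((hsv[...,0]<6)|(hsv[...,0]>174))&(hsv[...,1]>180)&(hsv[...,2]>60)
n,l,s,c=cv2.connectedComponentsWithStats(m.astype(np.uint8))
i=1+np.argmax(s[1:,4]); print(s[i],c[i])
ys,xs=np.nonzero(l==i)
q=onplane('wrist',W,np.c_[xs,ys],13)[:,:2]
r=cv2.minAreaRect(q.astype(np.float32)); print(r)
b=cv2.boxPoints(r); print(b.round(1))
E
```

```text
arms [[589.5  29.6 161. ]
 [592.4 -30.1 161. ]] 59.77776082128462
roller [[615.1  33.4 147. ]]
arms [[595.1  33.3 161. ]
 [598.5 -25.2 161. ]] 58.594901661874985
rollers [[616.2  38.5 147. ]
 [620.8 -27.1 147. ]] 65.74352051550937
[ 323   43   19   98 1526] [331.81323722  90.96264744]
((499.16717529296875, 311.4920654296875), (14.714030265808105, 85.63525390625), 24.932424545288086)
[[474.4 347.2]
 [510.5 269.6]
 [523.9 275.8]
 [487.8 353.4]]
```

View pics/w1.png

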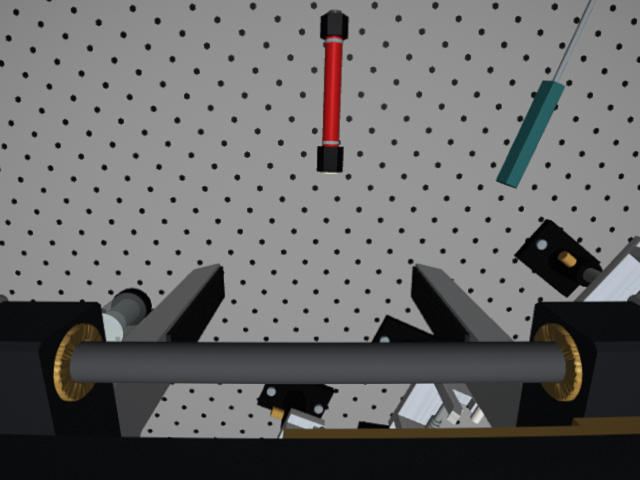

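```bash
cat >> h.py <<'E'
def rel(pos,yaw_deg=None,R=None):
    M=T(); 
    if R is None: R=Ro.from_euler('xyz',[-90,0,yaw_deg],degrees=True).as_matrix()
    print('now',M[:3,3].round(1),'shift',(M[:3,:3].T@(np.array(pos)-M[:3,3])).round(1),'turn',np.degrees(Ro.from_matrix(M[:3,:3].T@R).as_rotvec()).round(2))
E
python3 - <<'E'
from h import *
rel([499.2,311.5,60],24.93); rel([499.2,311.5,10.5],24.93)
E
```

```text
now [537.5 210.9 212.8] shift [ 11.4 153.  106.7] turn [-0.11  1.92 -0.03]
now [537.5 210.9 212.8] shift [ 11.4 202.5 106.6] turn [-0.11  1.92 -0.03]
```

```bash
python3 -m handwheel '[[[4,25,30,0,1,0,1],[8,50,60,0,2,0,1],[11,75,90,0,2,0,1],[11,105,107,0,2,0,1],[11,140,107,0,2,0,1]]]'; python3 -m handwheel '[[[0,0,0,0,0,0,1]]]'; python3 - <<'E'
from h import *
rel([499.2,311.5,10.5],24.93)
p,d,W=grab('wrist','w2'); 
E
```

```text
clock: 1.03
eef_pos: [497.5, 314.6, 72.4]
eef_rot: [-1.568, -0.001, 0.437]
wrist_force: [0.6, 0.4, 0.1]
finger_gap: 93.9
clock: 1.12
eef_pos: [494.3, 313.6, 66.1]
eef_rot: [-1.569, 0.009, 0.438]
wrist_force: [-0.8, -1.1, -2.2]
finger_gap: 94.6
now [494.3 313.6  66.1] shift [ 4.  55.6 -4.1] turn [-0.1   0.17 -0.49]
```

View pics/w2.png

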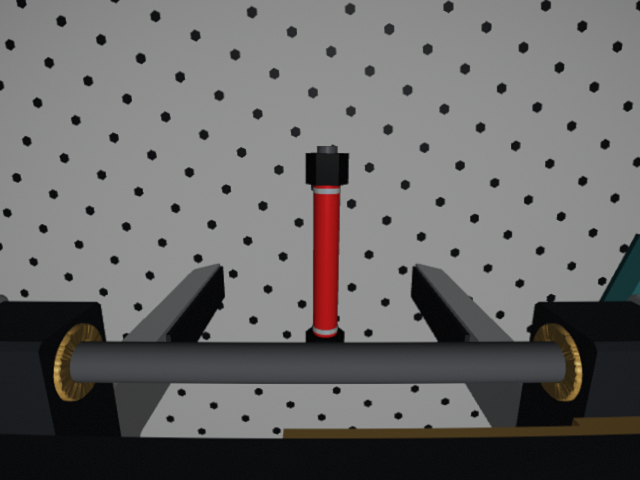

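```bash
python3 -m handwheel '[[[2,18,-2,0,0,0,1],[4,36,-4,0,0,0,1],[4,48,-4,0,0,0,1],[4,54,-4,0,0,0,1],[4,55,-4,0,0,0,1]]]'; python3 - <<'E'
from h import *
rel([499.2,311.5,10.5],24.93)
E
```

```text
clock: 1.58
eef_pos: [500.8, 312.2, 14.9]
eef_rot: [-1.569, 0.005, 0.437]
wrist_force: [-0.2, 1.0, -0.6]
finger_gap: 94.0
now [500.8 312.2  14.9] shift [-1.8  4.4  0. ] turn [-0.13  0.12 -0.29]
```

```bash
python3 -m handwheel '[[[-1,3,0,0,0,0,0],[-1,4,0,0,0,0,-1],[-1,4,0,0,0,0,-1],[-1,4,0,0,0,0,-1],[-1,4,0,0,0,0,-1]]]' 30;python3 -m handwheel '[[[0,0,0,0,0,0,-1],[0,0,0,0,0,0,-1]]]'; python3 - <<'E'
from h import *
grab('wrist','w3')
E
```

```text
clock: 2.0
eef_pos: [500.1, 311.9, 11.4]
eef_rot: [-1.569, 0.004, 0.437]
wrist_force: [0.3, -0.5, -0.3]
finger_gap: 63.9
clock: 2.17
eef_pos: [500.2, 312.0, 11.7]
eef_rot: [-1.569, 0.004, 0.437]
wrist_force: [-1.0, 0.1, 0.6]
finger_gap: 50.7
```

View pics/w3.png

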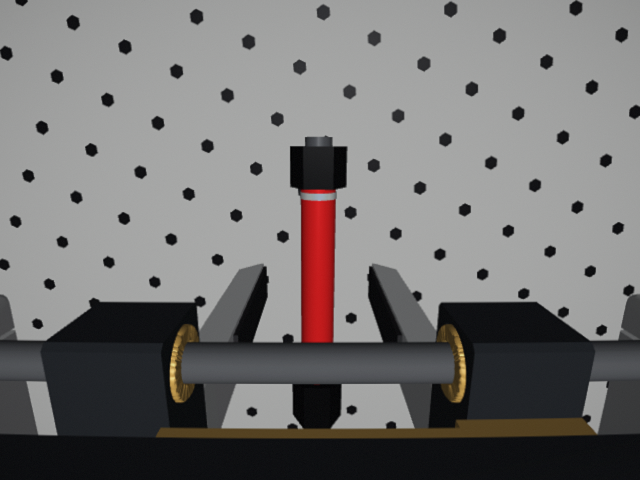

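Still closing, lamp centred between the fingers.

```bash
python3 -m handwheel '[[[0,0,0,0,0,0,-1],[0,0,0,0,0,0,-1],[0,0,0,0,0,0,-1],[0,0,0,0,0,0,-1],[0,0,0,0,0,0,-1]]]';python3 -m handwheel '[[[0,0,0,0,0,0,-1],[0,0,0,0,0,0,-1]]]'
```

```text
clock: 2.63
eef_pos: [500.2, 312.0, 11.5]
eef_rot: [-1.569, 0.004, 0.437]
wrist_force: [-0.2, -0.6, -0.2]
finger_gap: 15.3
clock: 2.8
eef_pos: [500.2, 312.0, 11.6]
eef_rot: [-1.569, 0.004, 0.437]
wrist_force: [0.3, -0.1, -0.7]
finger_gap: 14.7
```

```bash
python3 -m handwheel '[[[0,-20,0,0,0,0,-1],[0,-60,0,0,0,0,-1],[0,-100,0,0,0,0,-1],[0,-140,0,0,0,0,-1],[0,-180,0,0,0,0,-1]]]';python3 -m handwheel '[[[0,-20,0,0,0,0,-1],[0,-25,0,0,0,0,-1]]]'; python3 - <<'E'
from h import *
for n in ('wrist','scene','side'): p,d,W=grab(n,n+'4')
for n,c in (('scene',(270,215,390,305)),('side',(310,130,430,250)),):
    p=np.load(f'pics/{n}4.npz')['p']; x0,y0,x1,y1=c
    f=600/(y1-y0); f=min(f,6)
    a=cv2.resize(p[y0:y1,x0:x1],None,fx=f,fy=f,interpolation=cv2.INTER_CUBIC); print(n,f,a.shape)
    cv2.imwrite(f'pics/{n}4c.png',a[:,:,::-1])
E
```

```text
clock: 3.22
eef_pos: [500.6, 311.7, 193.5]
eef_rot: [-1.569, 0.004, 0.437]
wrist_force: [0.4, 0.2, -1.1]
finger_gap: 15.0
clock: 3.38
eef_pos: [501.7, 312.3, 223.3]
eef_rot: [-1.568, -0.002, 0.437]
wrist_force: [0.5, 1.0, -1.0]
finger_gap: 15.0
scene 6 (540, 720, 3)
side 5.0 (600, 600, 3)
```

View pics/wrist4.png

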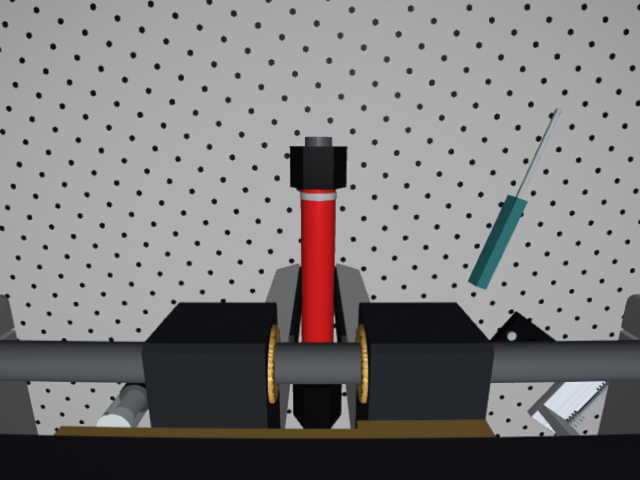

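View pics/side4.png

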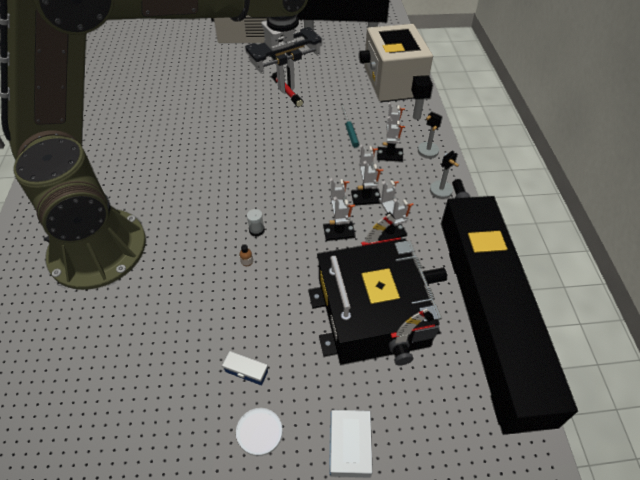

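View pics/side4c.png

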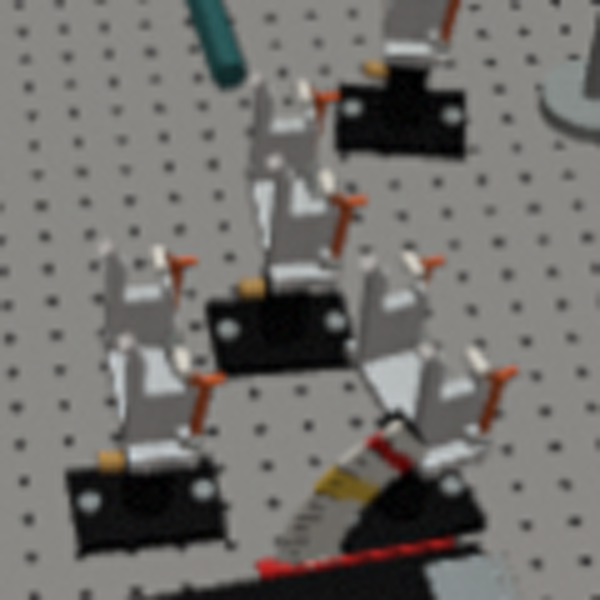

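View pics/scene4c.png

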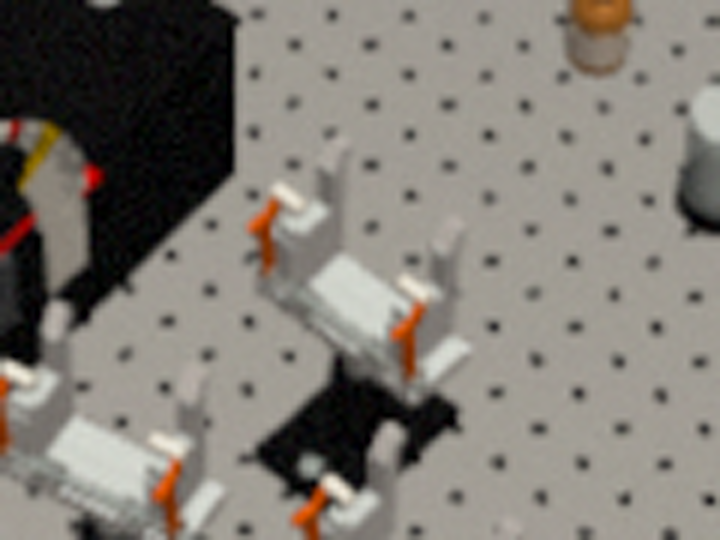

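```bash
python3 - <<'E'
from h import *
rel([540,120,223],10); rel([550,-80,223],3)
z=np.load('pics/side4.npz'); W=z['W']
f=lambda L:[(310+a/5,130+b/5) for a,b in L]
a=onplane('side',W,f([(106,245),(124,343)]),161); print('arms',a.round(1),np.linalg.norm(a[0]-a[1]))
a=onplane('side',W,f([(159,256),(182,357)]),146); print('rollers',a.round(1),np.linalg.norm(a[0]-a[1]))
z=np.load('pics/scene4.npz'); W=z['W']
f=lambda L:[(270+a/6,215+b/6) for a,b in L]
a=onplane('scene',W,f([(447,228),(335,147)]),161); print('arms',a.round(1),np.linalg.norm(a[0]-a[1]))
a=onplane('scene',W,f([(416,291),(290,196)]),146); print('rollers',a.round(1),np.linalg.norm(a[0]-a[1]))
E
```

```text
now [500.4 311.5 217.3] shift [ -45.3   -5.9 -190.2] turn [-0.08 15.05 -0.34]
now [500.4 311.5 217.3] shift [-120.9   -5.9 -375.7] turn [-0.06 22.05 -0.35]
arms [[592.2  29.1 161. ]
 [594.2 -33.3 161. ]] 62.34897791354764
rollers [[617.9  34.7 146. ]
 [621.2 -30.2 146. ]] 64.98325744739496
arms [[595.2  32.7 161. ]
 [598.1 -25.8 161. ]] 58.5088172375051
rollers [[617.1  38.1 146. ]
 [619.6 -28.9 146. ]] 67.02310443285445
```

```bash
python3 -m handwheel '[[[-9,-2,-38,0,3,0,-1],[-18,-4,-76,0,6,0,-1],[-27,-6,-114,0,9,0,-1],[-36,-6,-152,0,12,0,-1],[-45,-6,-190,0,15,0,-1]]]'; python3 - <<'E'
from h import *
rel([550,-80,223],3)
E
```

```text
clock: 3.95
eef_pos: [539.5, 118.5, 220.9]
eef_rot: [-1.57, 0.009, 0.173]
wrist_force: [0.7, -0.3, -1.3]
finger_gap: 15.0
now [539.5 118.5 220.9] shift [ -23.9   -2.  -197.3] turn [-0.01  6.92 -0.55]
```

```bash
python3 -m handwheel '[[[-5,-2,-40,0,2,0,-1],[-10,-2,-80,0,4,0,-1],[-15,-2,-120,0,5,0,-1],[-20,-2,-160,0,7,0,-1],[-24,-2,-197,0,7,0,-1]]]'; python3 -m handwheel '[[[0,0,-2,0,0,0,-1],[0,0,-2,0,0,0,-1]]]'; python3 - <<'E'
from h import *
p,d,W=grab('wrist','w5'); print(W.round(3).tolist())
E
```

```text
clock: 4.37
eef_pos: [548.9, -81.9, 220.6]
eef_rot: [-1.57, 0.013, 0.048]
wrist_force: [1.3, -0.6, -1.5]
finger_gap: 15.2
clock: 4.53
eef_pos: [548.1, -85.5, 217.9]
eef_rot: [-1.569, 0.017, 0.045]
wrist_force: [-0.0, 0.7, -1.2]
finger_gap: 15.2
[[0.999, 0.047, -0.008, 547.562], [0.044, -0.972, -0.232, -19.169], [-0.018, 0.232, -0.973, 388.232], [0.0, 0.0, 0.0, 1.0]]
```

View pics/w5.png

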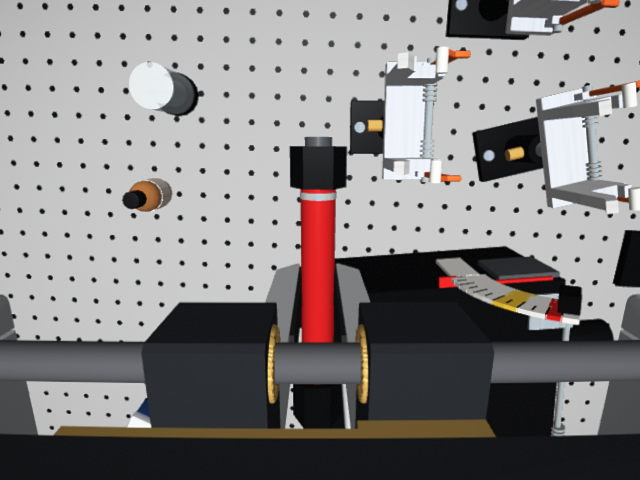

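```bash
python3 - <<'E'
from h import *
p=np.load('pics/w5.npz')['p']
a=cv2.resize(p[40:195,340:480],None,fx=3.8,fy=3.8,interpolation=cv2.INTER_CUBIC); print(a.shape)
cv2.imwrite('pics/w5c.png',a[:,:,::-1])
E
```

```text
(589, 532, 3)
```

View pics/w5c.png

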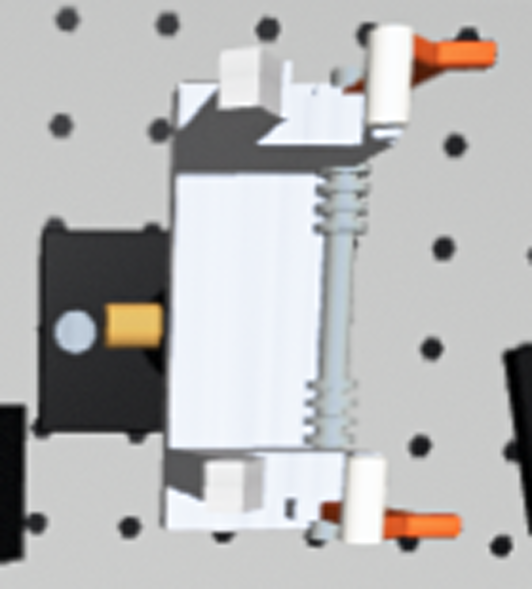

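```bash
python3 - <<'E'
from h import *
z=np.load('pics/w5.npz'); W=z['W']; d=z['d']
f=lambda L:[(340+a/3.8,40+b/3.8) for a,b in L]
for n,L,h in (('arms',[(236,78),(218,485)],161),('rollers',[(388,77),(365,500)],145)):
    a=onplane('wrist',W,f(L),h); print(n,a.round(1),np.linalg.norm(a[0]-a[1]),np.degrees(np.arctan2(*(a[0]-a[1])[:2])),'depth',withdepth('wrist',W,f(L),d).round(1))
# lamp held: red edges per row, at depth
p=z['p'];hsv=cv2.cvtColor(p,cv2.COLOR_RGB2HSV)
m=((hsv[...,0]<6)|(hsv[...,0]>174))&(hsv[...,1]>150)&(hsv[...,2]>60)
Ti=np.linalg.inv(T())
for r in (205,220,240,260):
    xs=np.nonzero(m[r,290:360])[0]+290; u=(xs[0]+xs[-1])/2
    q=withdepth('wrist',W,[(u,r)],d); w=xs[-1]-xs[0]+1
    o,rr=ray('wrist',W,[(u,r)]); print(r,u,w,d[r,int(u)],'world',q.round(1),'tool',(Ti[:3,:3]@q[0]+Ti[:3,3]).round(1))
E
```

```text
arms [[588.6  28.2 161. ]
 [591.2 -30.8 161. ]] 59.060611711392205 -2.5217023566460175 depth [[588.9  28.6 159.1]
 [591.6 -30.9 158.8]]
rollers [[615.3  32.9 145. ]
 [618.9 -32.9 145. ]] 65.83306232701494 -3.176028650434222 depth [[614.7  32.5 147. ]
 [618.5 -32.8 146.4]]
205 317.5 34 164.97481 world [[545.8 -45.1 224.8]] tool [-0.8 -6.3 39. ]
220 317.5 34 166.96779 world [[546.1 -51.8 224.4]] tool [-0.8 -5.8 32.2]
240 317.0 33 169.32675 world [[546.3 -61.  224.1]] tool [-1.1 -5.6 23.1]
260 318.0 33 171.11412 world [[547.1 -70.2 224.5]] tool [-0.7 -6.  13.9]
```

```bash
python3 - <<'E'
from h import *
rel([610,-0.4,190],2.9)
E
```

```text
now [548.3 -84.  218.5] shift [66.  27.5 80.6] turn [-0.09 -0.2  -0.93]
```

```bash
python3 -m handwheel '[[[20,2,27,0,0,-0.5,-1],[45,5,55,0,0,-0.9,-1],[66,10,80,0,0,-0.9,-1],[66,20,80.6,0,0,-0.9,-1],[66,27.5,80.6,0,0,-0.9,-1]]]'; python3 -m handwheel '[[[0,0,0,0,0,0,-1]]]'; python3 - <<'E'
from h import *
rel([610,-0.4,190],2.9)
p,d,W=grab('wrist','w6');p,d,W=grab('side','s6')
p=np.load('pics/w6.npz')['p']
a=cv2.resize(p[130:400,180:460],None,fx=2.2,fy=2.2,interpolation=cv2.INTER_CUBIC); print(a.shape)
cv2.imwrite('pics/w6c.png',a[:,:,::-1])
p=np.load('pics/s6.npz')['p']
a=cv2.resize(p[90:250,280:420],None,fx=3.7,fy=3.7,interpolation=cv2.INTER_CUBIC); print(a.shape)
cv2.imwrite('pics/s6c.png',a[:,:,::-1])
E
```

```text
clock: 5.0
eef_pos: [609.8, 2.7, 187.9]
eef_rot: [-1.569, 0.003, 0.051]
wrist_force: [-0.3, -1.8, -1.0]
finger_gap: 14.9
clock: 5.08
eef_pos: [608.6, 3.6, 185.6]
eef_rot: [-1.569, 0.006, 0.053]
wrist_force: [-0.8, -1.1, -0.1]
finger_gap: 15.1
now [608.6   3.6 185.6] shift [ 1.1 -4.4 -4. ] turn [-0.12  0.12 -0.37]
(594, 616, 3)
(592, 518, 3)
```

View pics/w6c.png

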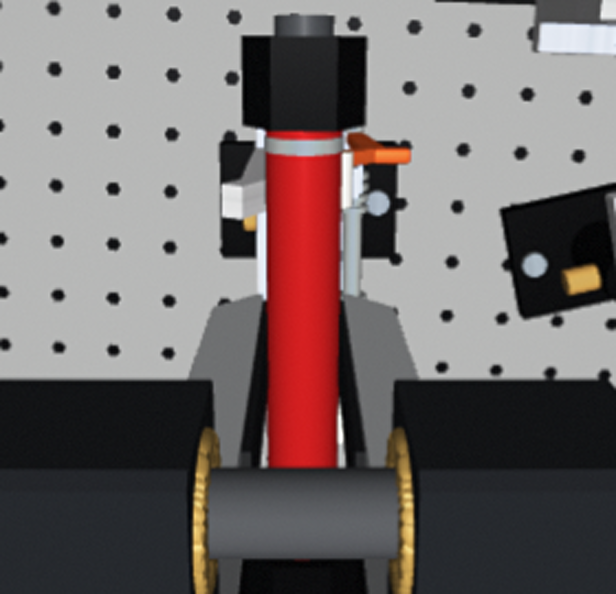

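View pics/s6c.png

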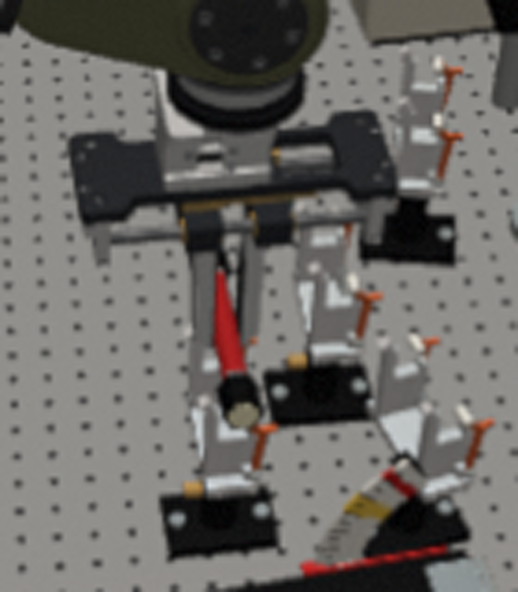

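```bash
python3 -m handwheel '[[[1,5,-4,0,0,-0.3,-1],[1,11,-4,0,0,-0.3,-1],[1,16,-4,0,0,-0.3,-1],[1,20,-4,0,0,-0.3,-1],[1,20,-4,0,0,-0.3,-1]]]'; python3 - <<'E'
from h import *
rel([610,-0.4,165],2.9)
p,d,W=grab('wrist','w7')
a=cv2.resize(p[130:400,180:460],None,fx=2.2,fy=2.2,interpolation=cv2.INTER_CUBIC); print(a.shape)
cv2.imwrite('pics/w7c.png',a[:,:,::-1])
E
```

```text
clock: 5.6
eef_pos: [609.8, -1.1, 166.3]
eef_rot: [-1.568, 0.0, 0.051]
wrist_force: [0.3, -0.1, -0.7]
finger_gap: 15.0
now [609.8  -1.1 166.3] shift [0.3 1.3 0.7] turn [-0.13  0.04 -0.03]
(594, 616, 3)
```

View pics/w7c.png

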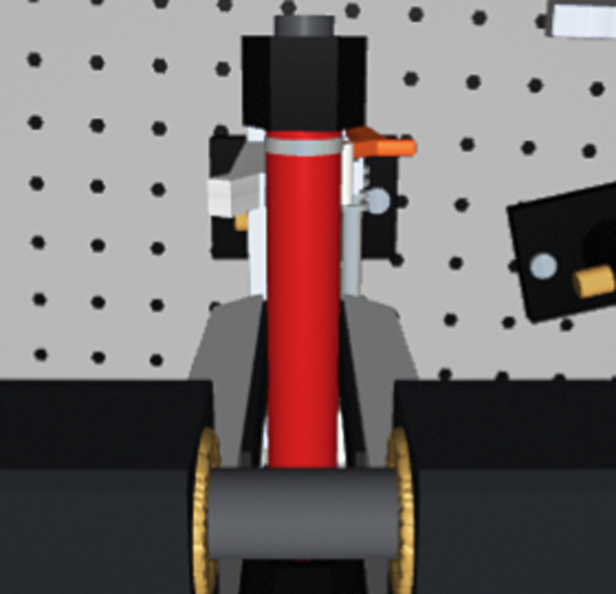

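```bash
python3 - <<'E'
from h import *
z=np.load('pics/w7.npz');p,W,d=z['p'],z['W'],z['d']
for r in (205,210,215,220): print(r,[tuple(x) for x in p[r,326:348]])
for r in (205,212,218):
  print(d[r,330:348].round(0))
a=cv2.resize(p[180:270,260:360],None,fx=6,fy=6,interpolation=cv2.INTER_CUBIC)
cv2.imwrite('pics/w7d.png',a[:,:,::-1])
E
```

```text
205 [(np.uint8(195), np.uint8(26), np.uint8(28)), (np.uint8(192), np.uint8(26), np.uint8(26)), (np.uint8(187), np.uint8(26), np.uint8(27)), (np.uint8(181), np.uint8(24), np.uint8(26)), (np.uint8(172), np.uint8(23), np.uint8(24)), (np.uint8(166), np.uint8(24), np.uint8(25)), (np.uint8(153), np.uint8(19), np.uint8(21)), (np.uint8(137), np.uint8(15), np.uint8(16)), (np.uint8(128), np.uint8(38), np.uint8(38)), (np.uint8(184), np.uint8(152), np.uint8(146)), (np.uint8(249), np.uint8(251), np.uint8(248)), (np.uint8(243), np.uint8(242), np.uint8(239)), (np.uint8(232), np.uint8(231), np.uint8(227)), (np.uint8(208), np.uint8(208), np.uint8(203)), (np.uint8(192), np.uint8(197), np.uint8(204)), (np.uint8(230), np.uint8(236), np.uint8(245)), (np.uint8(232), np.uint8(237), np.uint8(246)), (np.uint8(230), np.uint8(236), np.uint8(245)), (np.uint8(217), np.uint8(227), np.uint8(240)), (np.uint8(116), np.uint8(121), np.uint8(130)), (np.uint8(69), np.uint8(70), np.uint8(71)), (np.uint8(54), np.uint8(55), np.uint8(55))]
210 [(np.uint8(196), np.uint8(27), np.uint8(28)), (np.uint8(191), np.uint8(26), np.ui
[... 2541 characters left out ...]
np.uint8(200), np.uint8(200), np.uint8(195)), (np.uint8(161), np.uint8(169), np.uint8(174)), (np.uint8(173), np.uint8(186), np.uint8(193)), (np.uint8(172), np.uint8(184), np.uint8(188)), (np.uint8(165), np.uint8(176), np.uint8(175)), (np.uint8(141), np.uint8(147), np.uint8(146)), (np.uint8(121), np.uint8(126), np.uint8(127)), (np.uint8(144), np.uint8(154), np.uint8(161)), (np.uint8(162), np.uint8(174), np.uint8(188))]
[166. 168. 169. 169. 171. 172. 191. 192. 193. 193. 194. 205. 206. 212.
 213. 245. 246. 331.]
[169. 168. 170. 171. 171. 173. 193. 193. 194. 195. 195. 206. 205. 214.
 213. 240. 241. 242.]
[169. 169. 170. 171. 172. 176. 193. 194. 194. 195. 197. 240. 241. 241.
 240. 241. 241. 243.]
```

View pics/w7d.png

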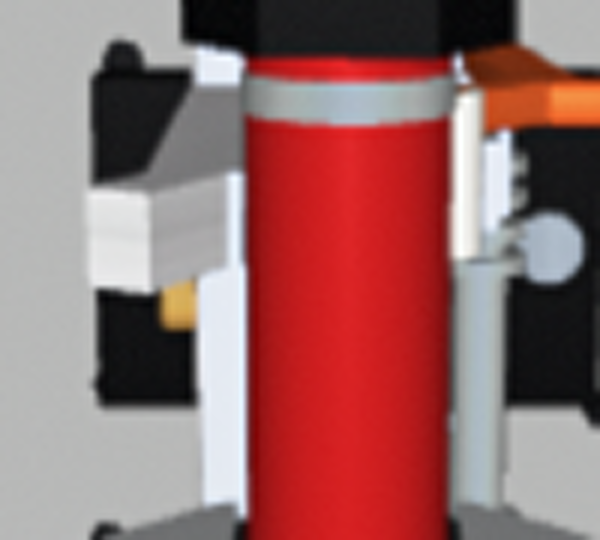

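```bash
python3 - <<'E'
from h import *
z=np.load('pics/w7.npz');W=z['W'];p=z['p']
# use frame at capture: TCP from W
M=W@np.linalg.inv(np.array(imaging.get_calibration('wrist')['hand_eye']))
inv=np.linalg.inv(M)
q=onplane('wrist',W,[(340.0,212)],144.5); print('roller edge tool',(inv[:3,:3]@q[0]+inv[:3,3]).round(2),'minus 11.5 = seat tool x')
r=p[212].astype(int); g=(r[:,0]-r[:,1]); xs=np.nonzero(g[290:350]>50)[0]+290; print(xs[0],xs[-1])
q=onplane('wrist',W,[(xs[0],212),(xs[-1]+1,212)],M[2,3]); print('lamp edges tool',(q@inv[:3,:3].T+inv[:3,3]).round(2))
E
```

```text
roller edge tool [10.92 21.88 32.3 ] minus 11.5 = seat tool x
301 334
lamp edges tool [[-8.12  0.09 36.2 ]
 [ 7.35  0.08 36.19]]
```

```bash
python3 -m handwheel '[[[0,4,0,0,0,0,-1],[0,8,0,0,0,0,-1],[0,12,0,0,0,0,-1],[0,15,0,0,0,0,-1],[0,15,0,0,0,0,-1]]]' 35; python3 -m handwheel '[[[0,2,0,0,0,0,-1],[0,5,0,0,0,0,-1],[0,8,0,0,0,0,-1]]]'
```

```text
clock: 6.07
eef_pos: [609.3, -1.0, 151.2]
eef_rot: [-1.569, 0.002, 0.052]
wrist_force: [-5.5, -0.4, 0.2]
finger_gap: 15.0
clock: 6.32
eef_pos: [609.0, -1.0, 143.3]
eef_rot: [-1.569, 0.003, 0.052]
wrist_force: [-4.2, 1.1, 2.0]
finger_gap: 15.5
```

```bash
python3 -m handwheel '[[[0,3,0,0,0,0,-1],[0,6,0,0,0,0,-1],[0,8,0,0,0,0,-1],[0,8,0,0,0,0,-1]]]'; python3 - <<'E'
from h import *
grab('wrist','w8')
p,d,W=grab('wrist','w8')
a=cv2.resize(p[130:400,180:460],None,fx=2.2,fy=2.2,interpolation=cv2.INTER_CUBIC)
cv2.imwrite('pics/w8c.png',a[:,:,::-1])
E
```

```text
clock: 6.65
eef_pos: [609.1, -0.9, 135.5]
eef_rot: [-1.569, 0.002, 0.052]
wrist_force: [-2.3, -1.3, 3.1]
finger_gap: 14.9
```

View pics/w8c.png

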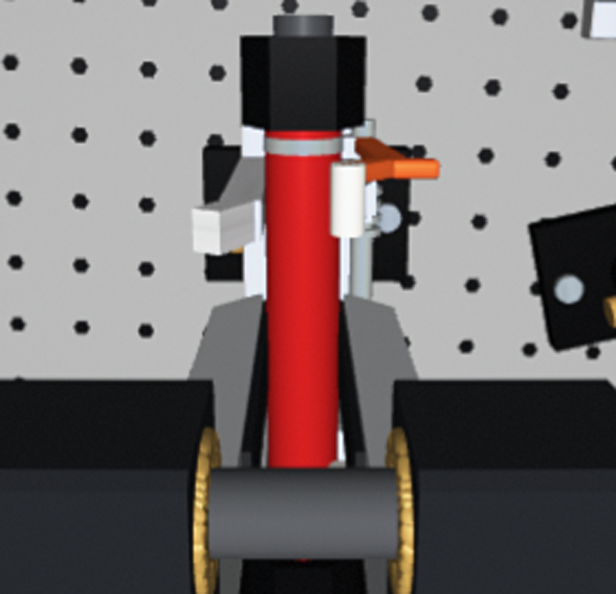

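```bash
python3 -m handwheel '[[[0,1.5,0,0,0,0,-1],[0,3,0,0,0,0,-1],[0,3,0,0,0,0,-1]]]'
```

```text
clock: 7.0
eef_pos: [609.3, -1.0, 135.1]
eef_rot: [-1.569, 0.001, 0.052]
wrist_force: [-12.8, -0.0, 25.4]
finger_gap: 15.1
```

```bash
python3 -m handwheel '[[[0,-2,0,0,0,0,-0.9],[0,-2,0,0,0,0,-0.3],[0,-2,0,0,0,0,-0.3],[0,-2,0,0,0,0,-0.3],[0,-2,0,0,0,0,-0.3]]]'; python3 -m handwheel '[[[0,0,0,0,0,0,-0.3],[0,0,0,0,0,0,-0.3],[0,0,0,0,0,0,-0.3]]]'; python3 - <<'E'
from h import *
p,d,W=grab('wrist','w9')
E
```

```text
clock: 7.42
eef_pos: [609.3, -1.0, 136.6]
eef_rot: [-1.569, 0.001, 0.052]
wrist_force: [0.3, -0.4, 0.6]
finger_gap: 32.5
clock: 7.67
eef_pos: [609.3, -1.0, 136.5]
eef_rot: [-1.569, 0.001, 0.052]
wrist_force: [0.2, -0.8, 1.0]
finger_gap: 33.1
```

View pics/w9.png

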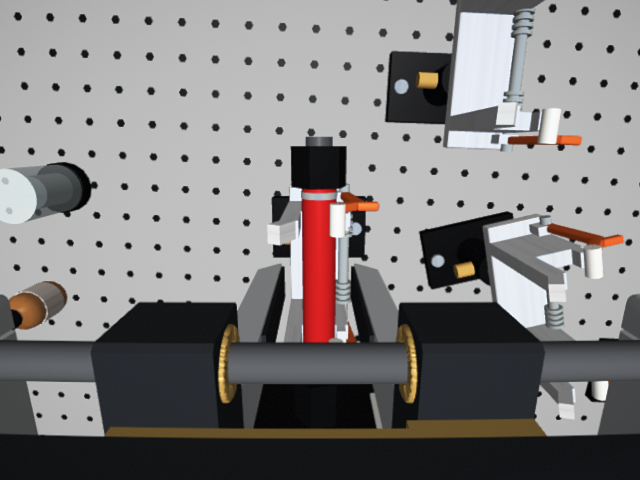

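```bash
python3 -m handwheel '[[[0,-15,0,0,0,0,-0.3],[0,-50,0,0,0,0,-0.3],[0,-85,0,0,0,0,-0.3],[0,-125,-30,0,0,0,0],[0,-140,-60,0,0,0,0]]]'; python3 - <<'E'
from h import *
for n in ('scene','side','wrist'): p,d,W=grab(n,n+'10')
for n,c in (('scene',(180,170,380,320)),('side',(300,150,460,370))):
    p=np.load(f'pics/{n}10.npz')['p']; x0,y0,x1,y1=c
    f=min(600/(y1-y0),800/(x1-x0)); print(f)
    cv2.imwrite(f'pics/{n}10c.png',cv2.resize(p[y0:y1,x0:x1],None,fx=f,fy=f,interpolation=cv2.INTER_CUBIC)[:,:,::-1])
E
```

```text
clock: 8.13
eef_pos: [612.9, -59.9, 280.4]
eef_rot: [-1.569, -0.003, 0.055]
wrist_force: [-0.2, -0.3, 0.7]
finger_gap: 42.8
4.0
2.727272727272727
```

View pics/scene10c.png

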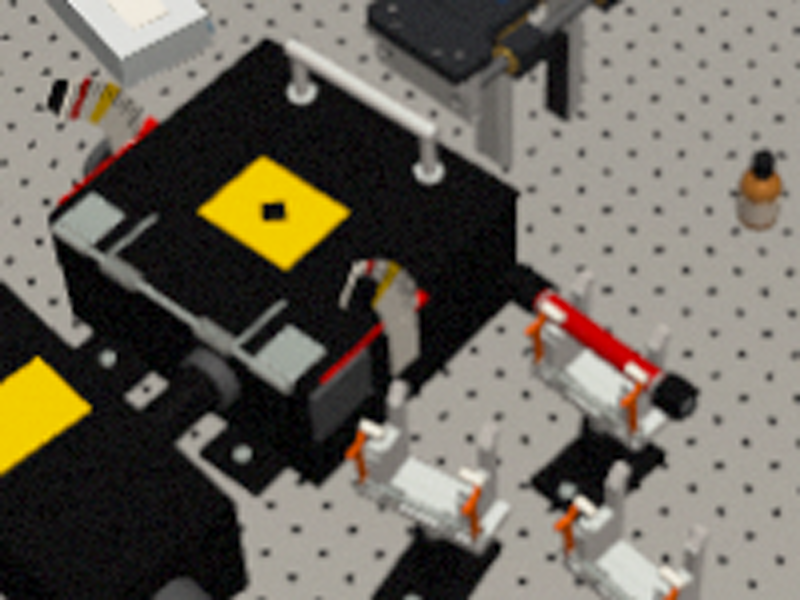

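View pics/side10c.png

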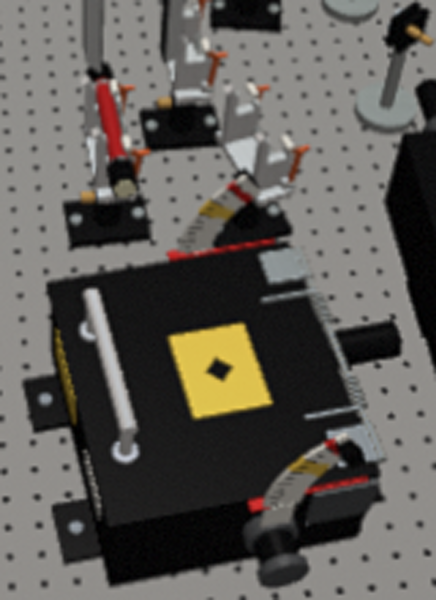

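View pics/wrist10.png

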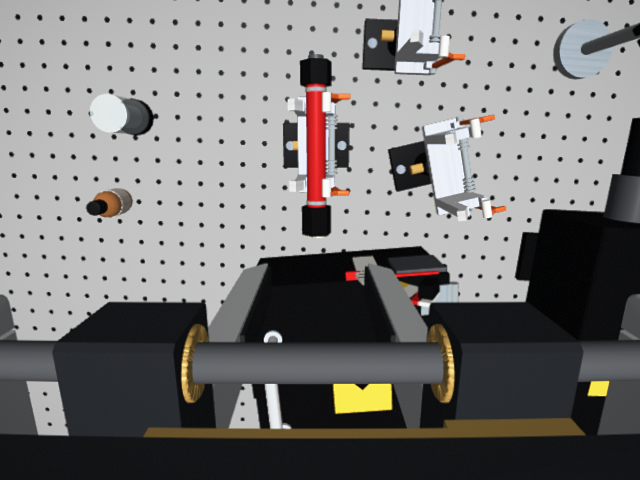

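```bash
python3 - <<'E'
from h import *
for n,L,o,f in (('scene',[(433,130),(291,47)],(180,170),4),('side',[(92,293),(127,428)],(300,150),600/220)):
    W=np.load(f'pics/{n}10.npz')['W']
    a=onplane(n,W,[(o[0]+x/f,o[1]+y/f) for x,y in L],146); v=a[1]-a[0]
    print(n,a.round(1),'mid',a.mean(0).round(1),'len',np.linalg.norm(v).round(1),'ang',np.degrees(np.arctan2(v[0],-v[1])).round(2))
# lid corners on z~105 from side: bottom-left, top-left, top-right
W=np.load('pics/side10.npz')['W']
a=onplane('side',W,[(300+x*220/600,150+y*220/600) for x,y in [(49,285),(106,526),(290,240)]],105); print(a.round(1))
W=np.load('pics/scene10.npz')['W']
a=onplane('scene',W,[(180+x/4,170+y/4) for x,y in [(517,193),(270,38)]],105); print(a.round(1))
E
```

```text
scene [[ 573.2 -184.   146. ]
 [ 590.3 -301.1  146. ]] mid [ 581.8 -242.6  146. ] len 118.3 ang 8.3
side [[ 577.  -184.5  146. ]
 [ 589.9 -304.3  146. ]] mid [ 583.5 -244.4  146. ] len 120.6 ang 6.16
[[ 547.3 -143.8  105. ]
 [ 570.4 -358.5  105. ]
 [ 748.2 -114.6  105. ]]
[[ 546.9 -135.3  105. ]
 [ 571.2 -349.8  105. ]]
```

```bash
python3 - <<'E'
from h import *
rel([582.7,-243.5,220],6.5)
E
```

```text
now [612.9 -62.9 277.9] shift [ -39.2   57.6 -179. ] turn [-0.07 -3.68  0.11]
```

```bash
python3 -m handwheel '[[[-8,5,-36,0,-1,0,0],[-16,15,-75,0,-2,0,0],[-24,30,-115,0,-3,0,0],[-32,45,-150,0,-3.7,0,0],[-39,57,-179,0,-3.7,0,0]]]'; python3 -m handwheel '[[[0,0,0,0,0,0,0]]]'; python3 - <<'E'
from h import *
rel([582.7,-243.5,135],6.5)
p,d,W=grab('wrist','w11')
E
```

```text
clock: 8.7
eef_pos: [581.8, -244.9, 218.0]
eef_rot: [-1.568, 0.0, 0.114]
wrist_force: [0.7, -0.1, -0.1]
finger_gap: 47.2
clock: 8.78
eef_pos: [579.7, -248.1, 213.9]
eef_rot: [-1.566, 0.005, 0.111]
wrist_force: [-0.6, -0.8, -0.0]
finger_gap: 47.1
now [ 579.7 -248.1  213.9] shift [ 3.9 78.9  3.9] turn [-0.28 -0.16 -0.29]
```

View pics/w11.png

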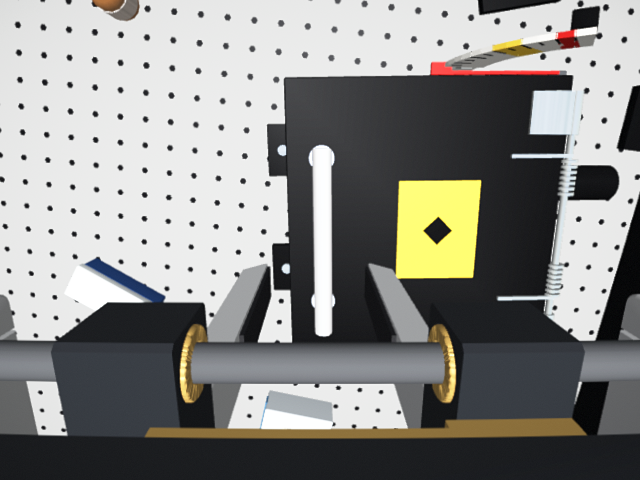

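```bash
python3 - <<'E'
from h import *
W=np.load('pics/w11.npz')['W']; M=W@np.linalg.inv(np.array(imaging.get_calibration('wrist')['hand_eye'])); inv=np.linalg.inv(M)
d=np.load('pics/w11.npz')['d']
L=[(322,155),(323,245),(324,330)]
a=onplane('wrist',W,L,150); print(a.round(1),(a@inv[:3,:3].T+inv[:3,3]).round(1)); print(withdepth('wrist',W,L,d).round(1))
L=[(286,79),(570,76),(430,180)]
a=onplane('wrist',W,L,105);print(a.round(1))
E
```

```text
[[ 574.8 -188.2  150. ]
 [ 581.7 -244.1  150. ]
 [ 589.1 -303.   150. ]] [[  2.1  64.2  59.8]
 [  2.8  63.9   3.5]
 [  3.6  63.6 -55.9]]
[[ 574.8 -188.1  151.6]
 [ 581.7 -244.   150.5]
 [ 589.2 -303.3  149.4]]
[[ 544.6 -140.4  105. ]
 [ 741.3 -115.6  105. ]
 [ 655.9 -198.3  105. ]]
```

```bash
python3 -m handwheel '[[[2,20,2,0,-0.5,-0.2,0],[3,40,2,0,-0.5,-0.2,0],[3,60,2,0,-0.5,-0.2,0],[3,75,2,0,-0.5,-0.2,0],[3,79,2,0,-0.5,-0.2,0]]]'; python3 - <<'E'
from h import *
rel([582.4,-245.5,135],7)
E
```

```text
clock: 9.25
eef_pos: [582.2, -241.1, 132.7]
eef_rot: [-1.563, 0.005, 0.122]
wrist_force: [-0.4, 0.2, -0.8]
finger_gap: 47.2
now [ 582.2 -241.1  132.7] shift [-0.3 -2.3 -4.4] turn [-0.45 -0.03 -0.26]
```

```bash
python3 -m handwheel '[[[0,-2,-3,-0.4,0,0,-1],[0,-2,-3,-0.4,0,0,-1],[0,-2,-3,-0.4,0,0,-1],[0,-2,-3,-0.4,0,0,-1],[0,-2,-3,-0.4,0,0,-1]]]' 35; python3 -m handwheel '[[[0,0,0,0,0,0,-1],[0,0,0,0,0,0,-1],[0,0,0,0,0,0,-1]]]'; python3 - <<'E'
from h import *
rel([582.4,-245.5,135],7)
p,d,W=grab('wrist','w12'); print(read_state()['wrist_force'])
E
```

```text
clock: 9.67
eef_pos: [582.8, -244.1, 135.5]
eef_rot: [-1.571, 0.004, 0.122]
wrist_force: [-0.6, 0.6, 1.1]
finger_gap: 17.2
clock: 9.92
eef_pos: [582.2, -244.2, 135.6]
eef_rot: [-1.57, 0.005, 0.121]
wrist_force: [-5.7, 0.5, 1.6]
finger_gap: 11.1
now [ 582.2 -244.2  135.6] shift [ 0.   0.6 -1.3] turn [-0.03 -0.05 -0.29]
[-5.63954436  0.42611447  0.78747858]
```

View pics/w12.png

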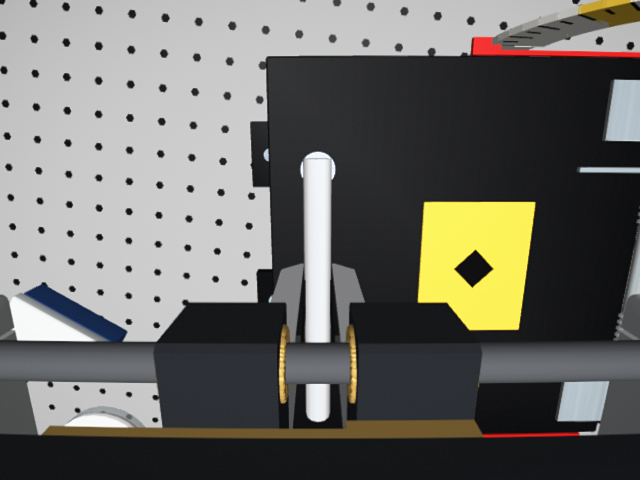

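```bash
python3 -m handwheel '[[[2.5,-9.5,0,0,0,0,-1],[5.4,-18.8,0,0,0,0,-1],[8.9,-27.9,0,0,0,0,-1],[12.8,-36.9,0,0,0,0,-1],[17.2,-45.6,0,0,0,0,-1]]]'; python3 -m handwheel '[[[0,0,0,0,0,0,-1],[0,0,0,0,0,0,-1]]]'; python3 - <<'E'
from h import *
M=T(); yaw=np.radians(7); e=np.array([np.cos(yaw),np.sin(yaw),0])
d=M[:3,3]-np.array([582.2,-244.2,135.6]); print(d@e,d[2],d.round(1))
print(np.degrees(np.arctan2(42.5+d[2],182-d@e))-13.14, np.hypot(42.5+d[2],182-d@e))
p,_,W=grab('wrist','w13')
E
```

```text
clock: 10.38
eef_pos: [598.9, -242.1, 182.0]
eef_rot: [-1.57, 0.008, 0.121]
wrist_force: [-9.0, 0.3, -3.7]
finger_gap: 10.7
clock: 10.55
eef_pos: [599.1, -242.1, 182.6]
eef_rot: [-1.57, 0.007, 0.121]
wrist_force: [-3.6, -2.4, -6.5]
finger_gap: 11.1
16.987679486003067 46.95253938181958 [16.9  2.1 47. ]
15.321949515675804 187.69875525231924
```

View pics/w13.png

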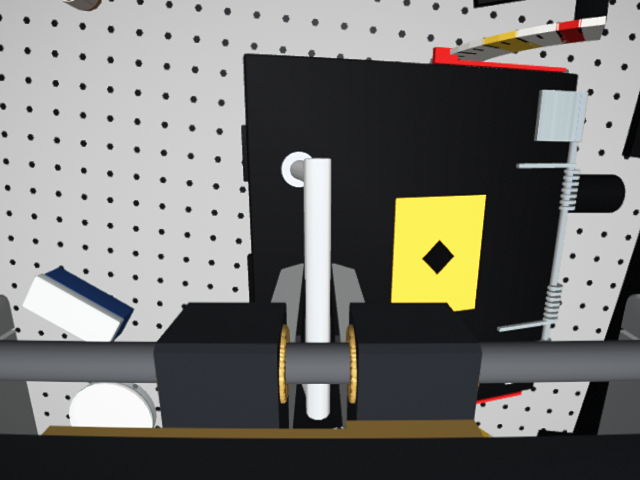

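```bash
python3 -m handwheel '[[[7.3,-10.8,0,0,0,0,-1],[14.6,-21.5,0,0,0,0,-1],[22.8,-31.7,0,0,0,0,-1],[31.6,-41.4,0,0,0,0,-1],[36,-45.6,0,0,0,0,-1]]]'; python3 -m handwheel '[[[0,0,0,0,0,0,-1],[0,0,0,0,0,0,-1]]]'; python3 - <<'E'
from h import *
M=T(); yaw=np.radians(7); e=np.array([np.cos(yaw),np.sin(yaw),0])
d=M[:3,3]-np.array([582.2,-244.2,135.6]); print(d@e,d[2],d.round(1))
print(np.degrees(np.arctan2(42.5+d[2],182-d@e))-13.14, np.hypot(42.5+d[2],182-d@e))
for n in ('wrist','side','scene'): grab(n,n+'14')
p=np.load('pics/side14.npz')['p']
cv2.imwrite('pics/side14c.png',cv2.resize(p[120:360,290:460],None,fx=2.5,fy=2.5,interpolation=cv2.INTER_CUBIC)[:,:,::-1])
p=np.load('pics/scene14.npz')['p']
cv2.imwrite('pics/scene14c.png',cv2.resize(p[150:300,180:380],None,fx=4,fy=4,interpolation=cv2.INTER_CUBIC)[:,:,::-1])
E
```

```text
clock: 11.02
eef_pos: [633.5, -237.9, 230.1]
eef_rot: [-1.57, 0.012, 0.121]
wrist_force: [-28.9, 3.5, 17.0]
finger_gap: 11.0
clock: 11.18
eef_pos: [633.0, -237.9, 229.9]
eef_rot: [-1.569, 0.013, 0.121]
wrist_force: [-9.1, -0.3, -2.0]
finger_gap: 10.9
51.18343981117112 94.34762534782979 [50.8  6.3 94.3]
33.150782019618276 189.31520008435
```

View pics/wrist14.png

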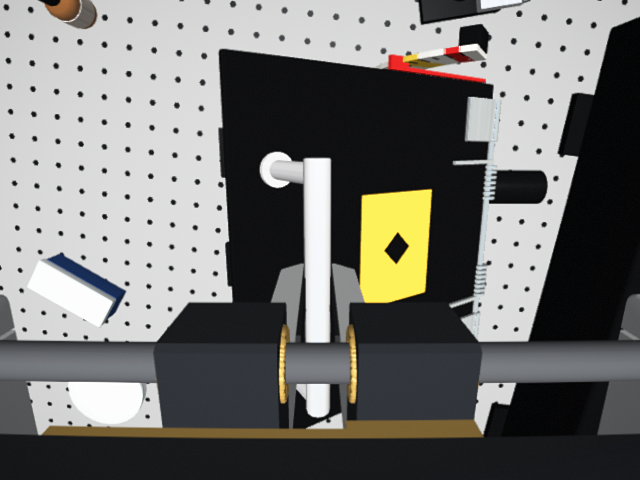

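View pics/side14c.png

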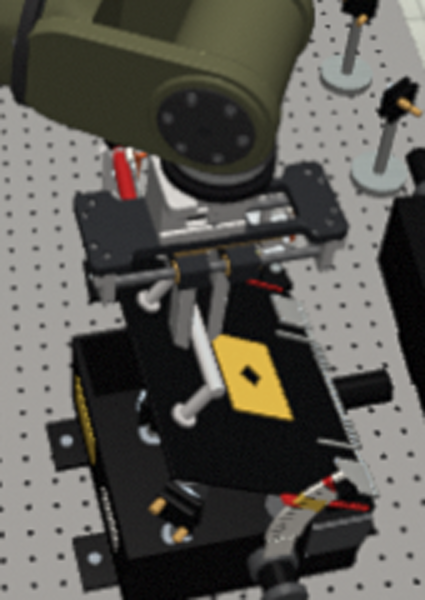

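View pics/scene14c.png

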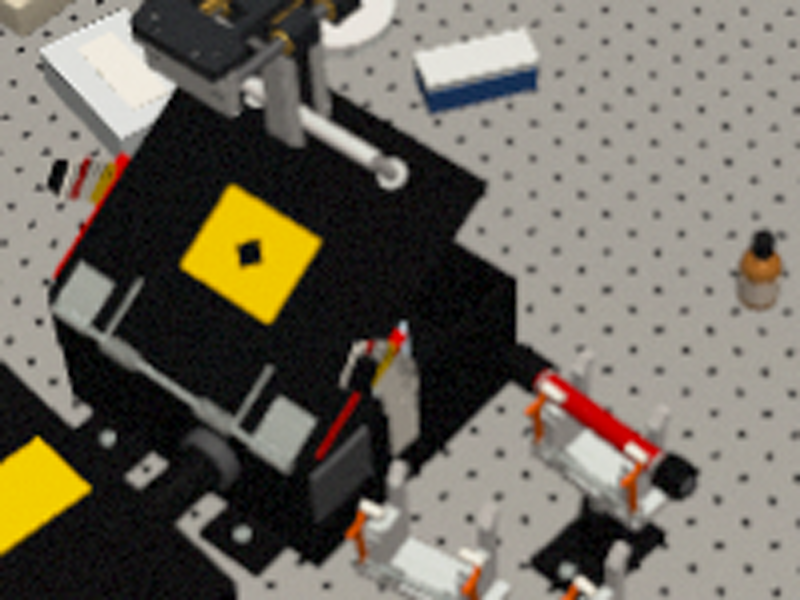

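```bash
cat > lid.py <<'E'
from h import *
import sys
def ang(tag,n):
    z=np.load(f'pics/{tag}.npz');p,d,W=z['p'],z['d'],z['W']
    hsv=cv2.cvtColor(p,cv2.COLOR_RGB2HSV)
    m=(hsv[...,0]>20)&(hsv[...,0]<32)&(hsv[...,1]>150)&(hsv[...,2]>120)
    k,l,s,c=cv2.connectedComponentsWithStats(m.astype(np.uint8))
    for i in range(1,k):
        if s[i,4]<150: continue
        mm=cv2.erode((l==i).astype(np.uint8),np.ones((3,3)))
        ys,xs=np.nonzero(mm); q=withdepth(n,W,np.c_[xs,ys],d); q=q[d[ys,xs]>0]
        if len(q)<30: continue
        c0=np.median(q,0); q=q[np.linalg.norm(q-c0,axis=1)<60]
        u,sv,v=np.linalg.svd(q-q.mean(0)); nn=v[2]*np.sign(v[2][2])
        print(tag,c[i].round(0),len(q),q.mean(0).round(1),'normal',nn.round(3),'tilt',np.degrees(np.arccos(nn[2])).round(2))
E
python3 - <<'E'
from lid import *
for t,n in (('side10','side'),('scene10','scene'),('wrist14','wrist'),('side14','side'),('scene14','scene')): ang(t,n)
E
```

```text
side10 [487. 241.] 514 [ 899.8 -181.3  162.4] normal [0.005 0.005 1.   ] tilt 0.41
side10 [380. 286.] 685 [ 669.  -235.9  106.8] normal [0.001 0.    1.   ] tilt 0.05
scene10 [248. 223.] 406 [ 668.3 -233.   104. ] normal [-0.01  -0.006  1.   ] tilt 0.66
scene10 [183. 274.] 451 [ 900.5 -178.1  160.6] normal [-0.009 -0.015  1.   ] tilt 0.98
wrist14 [394. 244.] 6425 [ 682.  -230.7  156.2] normal [0.532 0.067 0.844] tilt 32.44
side14 [487. 241.] 543 [ 900.3 -181.1  162.2] normal [ 0.006 -0.004  1.   ] tilt 0.4
side14 [390. 271.] 455 [ 684.4 -235.2  158.6] normal [0.534 0.067 0.843] tilt 32.59
scene14 [242. 213.] 493 [ 683.7 -230.8  155.1] normal [0.534 0.049 0.844] tilt 32.43
scene14 [183. 274.] 448 [ 900.5 -178.   160.6] normal [ 0.001 -0.023  1.   ] tilt 1.32
```

```bash
python3 -m handwheel '[[[2,-2,0,0,0,0,-1],[4,-4,0,0,0,0,-1],[5.5,-5.5,0,0,0,0,-1],[5.5,-5.5,0,0,0,0,-1]]]'; python3 -m handwheel '[[[0,0,0,0,0,0,-1],[0,0,0,0,0,0,-1],[0,0,0,0,0,0,-1],[0,0,0,0,0,0,-1]]]'; python3 - <<'E'
from lid import *
for n in ('wrist','side','scene'): grab(n,n+'15'); ang(n+'15',n)
s=read_state(); print(s['eef_pos'],s['wrist_force'],s['finger_gap'],s['clock'],s['qd'].round(3))
p=np.load('pics/scene15.npz')['p']
cv2.imwrite('pics/scene15c.png',cv2.resize(p[150:300,180:380],None,fx=4,fy=4,interpolation=cv2.INTER_CUBIC)[:,:,::-1])
# lamp axis height from scene depth
z=np.load('pics/scene15.npz');p,d,W=z['p'],z['d'],z['W']
hsv=cv2.cvtColor(p,cv2.COLOR_RGB2HSV)
m=((hsv[...,0]<6)|(hsv[...,0]>174))&(hsv[...,1]>180)&(hsv[...,2]>100); m[:, :305]=0; m[230:]*=1
k,l,st_,c=cv2.connectedComponentsWithStats(m.astype(np.uint8)); i=1+np.argmax(st_[1:,4]); ys,xs=np.nonzero(l==i)
q=withdepth('scene',W,np.c_[xs,ys],d); print('lamp px',c[i],len(q),q.mean(0).round(1),'top z',np.percentile(q[:,2],[50,90]).round(1))
u,sv,v=np.linalg.svd(q-q.mean(0)); print('axis',v[0].round(3))
E
```

```text
clock: 11.67
eef_pos: [637.6, -237.3, 234.5]
eef_rot: [-1.568, 0.016, 0.12]
wrist_force: [-6.8, 0.2, -3.5]
finger_gap: 10.7
clock: 12.0
eef_pos: [636.7, -237.4, 233.7]
eef_rot: [-1.567, 0.018, 0.12]
wrist_force: [-6.8, 0.5, -4.5]
finger_gap: 10.8
wrist15 [391. 244.] 6220 [ 683.6 -230.4  158.4] normal [0.555 0.069 0.829] tilt 34.04
side15 [487. 241.] 543 [ 900.3 -181.1  162.2] normal [0.005 0.001 1.   ] tilt 0.29
side15 [391. 270.] 418 [ 687.1 -235.1  160.3] normal [0.56  0.067 0.826] tilt 34.31
scene15 [242. 213.] 495 [ 685.3 -230.5  157.6] normal [0.558 0.055 0.828] tilt 34.09
scene15 [183. 274.] 446 [ 900.5 -178.1  160.8] normal [ 0.002 -0.026  1.   ] tilt 1.49
[ 636.73134502 -237.40429957  233.72968825] [-7.1829479  -0.45027039 -4.25912047] 11.071740444609592 12.15 [ 0.001 -0.     0.002 -0.002 -0.001 -0.001]Traceback (most recent call last):
  File "<stdin>", line 9, in <module>
numpy._core._exceptions._UFuncOutputCastingError: Cannot cast ufunc 'multiply' output from dtype('int64') to dtype('bool') with casting rule 'same_kind'
```

View pics/scene15c.png

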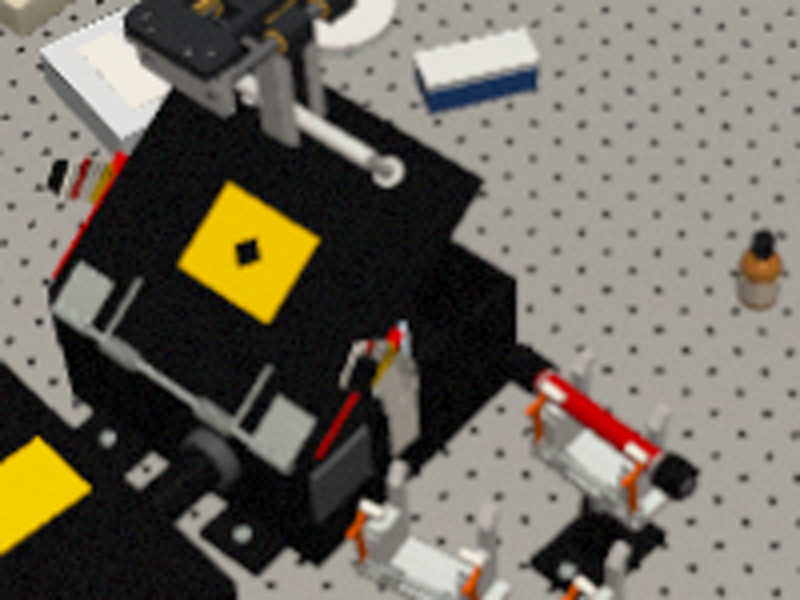

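View pics/scene15.png

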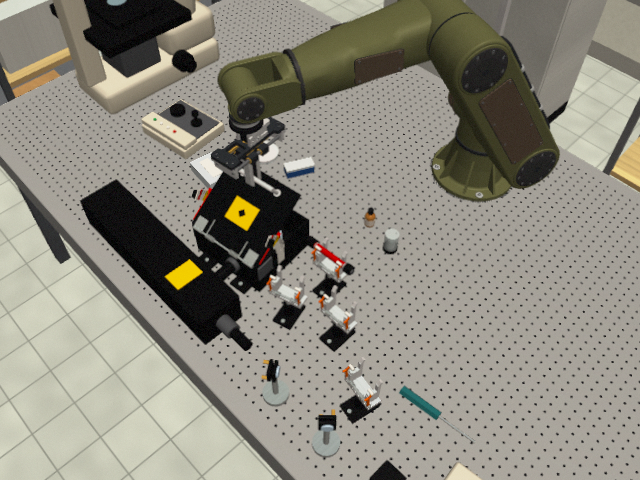

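```bash
python3 - <<'E'
from lid import *
for t in ('scene10','scene15'):
    z=np.load(f'pics/{t}.npz');p,d,W=z['p'],z['d'],z['W']
    hsv=cv2.cvtColor(p,cv2.COLOR_RGB2HSV)
    m=((hsv[...,0]<6)|(hsv[...,0]>174))&(hsv[...,1]>180)&(hsv[...,2]>100); m[:,:312]=0
    k,l,s_,c=cv2.connectedComponentsWithStats(m.astype(np.uint8)); i=1+np.argmax(s_[1:,4]); ys,xs=np.nonzero(l==i)
    q=withdepth('scene',W,np.c_[xs,ys],d); u,sv,v=np.linalg.svd(q-q.mean(0)); print(t,c[i].round(1),len(q),q.mean(0).round(1),np.percentile(q[:,2],[50,90]).round(1),v[0].round(3))
p,d,W=grab('side','side16'); ang('side16','side'); s=read_state(); print(s['wrist_force'].round(1),s['eef_pos'].round(1))
cv2.imwrite('pics/side16c.png',cv2.resize(p[120:240,290:410],None,fx=5,fy=5,interpolation=cv2.INTER_CUBIC)[:,:,::-1])
E
```

```text
scene10 [329.7 254.4] 129 [ 6.101e+02 -3.000e-01  1.379e+02] [140.1 144.4] [0.342 0.734 0.587]
scene15 [329.5 254.4] 127 [620.8   9.2 156.9] [140.2 143.8] [0.444 0.417 0.793]
side16 [487. 241.] 543 [ 900.1 -181.3  162.4] normal [0.006 0.008 1.   ] tilt 0.56
side16 [391. 270.] 419 [ 687.1 -235.   160.2] normal [0.562 0.072 0.824] tilt 34.54
[-7.5  0.2 -3.7] [ 636.7 -237.4  233.8]
```

```bash
python3 -c "
from cell import order; print(order.sign_off())"
```

```text
the job is handed in; nothing more can be done
None
```

The pen lamp is home in the fork clip nearest the robot's base, and the arm is holding the lid open at about 34° by its handle. I handed the job in at about 12 s on the robot's clock; no verdict is reported.

- **Lamp:** it went past the jaw and bottomed at TCP height 135.1 mm with about 25 N. I let go, and the wrist force dropped to about 1 N. Pictures show both rollers back over the body and the lens end towards the enclosure. The scene depth puts the top of the lamp at about 144 mm, against 143 mm expected. The lamp's place in the scene picture did not change while the lid was lifted.
- **Lid:** plane fits to the lid's yellow label gave 34.0°, 34.1° and 34.3–34.5° from the wrist, scene and side cameras. The joints were at rest, with about 8 N at the wrist.
- **Other things:** the oil, canister, slides and driver look unmoved in the last scene picture. The dish and tissues are partly behind the gripper there, and I did not measure any of their positions.
- **Checks that failed or disagreed:** the lamp-axis fit from the scene depth was too noisy to use, because the depth at the lamp's edges mixed in the background. Partway through the lift, the lid angle worked out from the arm's pose read about 0.7° higher than the cameras, so I set the final angle by the cameras.

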